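# Size a ball gauge in the bench caliper, then hold it down in the sprung ring

## Task

Slide the blue-tabbed jaw of the bench caliper shut so that the brass ball gauge is squeezed between both steel jaws and stays firmly nipped for a moment. Then lift the gauge out by its stem, seat it upright, round body down, in the orange sprung ring of the cradle, and press it down until the ring is flush with the blue collar around it, or lower. Finish while still holding it pressed down like that, and leave the other things on the bench where they are.

Things in the scene. Friction and masses are not known exactly. Their poses are not given: they have to be found in the camera images.
- gauge: Brass ball gauge, loose, 0.25 kg or so, like a small round flask standing upright: foot 30 mm across, a cone widening to 54 mm at 14 mm height, straight 54 mm belt from 14 to 30 mm height, rounded shoulder, then a plain stem 18 mm in diameter from 54 to 100 mm height. Origin: centre of the foot underside; z up the stem. It starts standing on the caliper bed, free between the open jaws. Seated in the cradle ring its foot lies about 9 mm below the ring's top.
- stem_top (a point): centre of the top end of the gauge's stem, 100 mm above its foot
- caliper: Bench caliper, bolted down: dark steel bed 76 mm wide, 250 mm long, its top 12 mm above the table. Origin on the table under the middle between the jaws; the bed runs along its y axis; x lies across. The anvil is at +y; the moving jaw comes from -y and closes towards +y.
- anvil: Steel anvil of the caliper, backed by a stiff spring (1.5 N to start, up to 3 mm of give, about 9 N at its stop): 60 mm wide, 18 mm thick, its top 34 mm above the table. Origin at the bottom middle of its measuring face, on the bed top (12 mm above the table), 45 mm in +y of the caliper's origin.
- jaw: Moving steel jaw, 60 mm wide, 20 mm thick, its top 34 mm above the table, carried on the sliding carriage. Origin at the bottom middle of its measuring face, on the bed top (12 mm above the table); axes as the caliper's.
- carriage (a joint): Slide of the caliper's carriage with jaw and tab, m: 0 fully open (faces 90 mm apart), grows up to 0.070 as the jaw moves towards the anvil. About 2 N of friction; it stays where it is left. Jaws meet the 54 mm belt of the gauge at about 0.036.
- tab_top (a point): Centre of the top of the carriage's blue tab, 64 mm above the table. The tab is upright, 14 mm thick across the slide (caliper x), 26 mm long along the slide (caliper y), 40 mm tall, free on all sides; its centre is 55 mm behind (-y of) the jaw's face. Pinch it across its 14 mm from above, or push it from behind.
- cradle: Cradle, bolted down: dark round foot 112 mm across, three pillars, and a fixed blue collar 108 mm across outside and 82 mm inside, its top 60 mm above the table. Origin on the table on its axis; upright.
- collar_top (a point): centre of the blue collar, level with its top, 60 mm above the table
- ring (a joint): Travel of the orange sprung ring inside the collar, m: 0 = up, its top 12 mm above the collar's top; 0.012 = flush; 0.016 = bottom stop. Grows as it is pressed. The spring takes about 5 N to start (it carries the gauge's weight without sinking), about 13 N at flush and 16 N at the stop.
- ring_top (a point): Centre of the orange sprung ring, level with its top, 72 mm above the table when up. The ring is 72 mm across outside, with a 45 mm hole, 12 mm thick; open below.
- v_block: steel V-block, 60 x 45 mm, 42 mm high; bystander
- setting_ring: steel setting ring, 60 mm across, 16 mm high; bystander
- solvent: amber bottle, 56 mm across, 120 mm high; bystander
- block_case: open wooden case of gauge blocks, 100 x 160 mm, 30 mm high; bystander
- driver: screwdriver lying flat, 180 mm long; bystander
- stepped_shaft: dark steel stepped shaft standing upright, 36 mm across, 80 mm high; bystander
- calculator: black pocket calculator, 120 x 75 mm, 13 mm high; bystander
There are look-alikes about, which are no part of the job. What is shaped like the gauge but pink is not meant.

How it is judged:
By the outcome, as a careful person would: the job done as asked, in the order asked, and still so for the second after the job is handed in, while the arm keeps its last pose, push and grip.
It also fails if it takes over 51 s, if anything falls off the work surface, if the arm or the gripper's body presses on something with over 40 N, if the wrist force passes 120 N, or if a joint passes its speed limit or range.

## Robot

A 7-joint arm with a two-finger parallel gripper is mounted at the origin on the work surface. World frame = base frame: x ahead of the robot, y to its left, z up, the work surface at z = 0. Lengths are in m, angles in degrees, forces in N, time in s.
With the tool pointing down it reaches from about 0.425 to 0.875 m from the base axis. Payload 4.7 kg.
Tool frame: the origin (TCP) lies on the front face of the gripper's body, between the roots of the fingers; the fingertips stand 70 mm ahead of it and the grasp point (between the pads) lies 51 mm ahead of it; z points along the fingers, x is the direction in which the jaws open and shut, and the axes are right-handed (so a half turn about z gives the same grasp; the last joint's range is limited). The gripper opens to 87 mm and grips with 3 to 60 N. Pads are 19 mm wide; open, the fingers measure 117 mm over their backs; the gripper's body (75 mm by 190 mm) begins 51 mm behind the grasp point.
Start: joints at [-73.619, 18.392, -4.016, 83.108, 1.295, 78.541, -3.26], TCP at [0.175, 0.626, 0.292] pointing down, gripper open.
Joint ranges: [-163.93, 163.93], [-17.29, 119.83], [-79.2, 71.16], [3.27, 140.29], [-89.18, 269.18], [5.43, 117.66], [-154.24, 154.24]. Speed limits (degrees/s): [147.25, 147.25, 180, 180, 180, 180, 180].

## Interface

Orientations are given as [roll, pitch, yaw] about the fixed x, y, z axes, in that order (R = Rz(yaw) Ry(pitch) Rx(roll)).
In Python, from cell import * gives the robot as it stands. The module is installed in compiled form; this text tells all that it offers.
- The arm moves only by the shell command python3 -m crank 'ROWS' [FORCE]. ROWS is JSON, a list of rows, each a list of 7 numbers: the finger opening in mm, from 0 to 87, then the shift along the world's x, y, z in mm, then the turn, a rotation vector about the world's x, y, z in degrees. In form: [[gripper, dx, dy, dz, wx, wy, wz], ...]. A call has 1 to 8 rows; each row is the pose to reach, as a shift and turn from the pose measured when the call began; what a row does not reach only later rows make up. A row lasts 1/10 s, in which the tool goes at most 50 mm and 8.59 degrees, less where a joint would pass 70% of its speed; a pose out of reach is approached as far as the arm can. A call with a gripper value outside its range is refused whole. The fingers move at their own pace and stop on an object; FORCE is the grip in N (left out, the last holds). Time passes only in rows, so rows that repeat a pose let the fingers close. It gives the time, the measured TCP pose, the force and the opening at its end, in the units of the state.
- get_obs(): the state, without advancing time (a new reading comes with each control period).
- read_camera(name): name is "scene" or "top"; returns a dict with "img" (420x560x3 uint8, red, green, blue), "K" (3x3 intrinsics, pixels), "k1" (the pictures are not rectified: a ray, as slopes to the right and down, at radius r is drawn at 1 + k1 r^2 times it, then the intrinsics apply), "cam_to_world" (4x4, takes a point from camera to world coordinates). Camera axes: x right, y down, z forward; pixel columns grow to the right and rows downward; lengths in m; the calibration is good to about 2 mm. A picture is of the moment at which its call begins. There is no depth.
- sign_off(): hands the job in, once; it reports no verdict.
The state is a dict: "time_s": time; "qpos": joint angles; "joint_velocities": joint speeds; "effort": joint torques, N m; "tool_pos": TCP position; "tool_rot": TCP orientation; "force": force on the tool from outside, world axes, zero at the start; "wrist_torque": the same for the moment, N m; "grip_width": finger opening in m.
Only numpy, scipy, OpenCV 4.12 (cv2) and the standard library are available. Lean on these libraries where they do the work, as an engineer would, in place of code of your own. Each camera call takes 0.05 s, during which the arm holds its last target.

## Working session

There is one attempt and no reset: what is moved stays moved. The work goes in short steps, Python scripts to look and compute and a shell command to move; the robot and the scene stay as the last step left them, time stands still between calls to the robot, and variables do not carry over. Pictures are saved under pics/ and viewed, and the job is handed in when it is done.

```bash
mkdir -p pics
cat > h.py <<'E'
import numpy as np, cv2
from cell import *
def ray(c,u,v):
    K=np.array(c["K"]);k=c["k1"]
    d=np.array([(u-K[0,2])/K[0,0],(v-K[1,2])/K[1,1]]);s=d.copy()
    for _ in range(30): s=d/(1+k*(s@s))
    T=np.array(c["cam_to_world"]);return T[:3,3],T[:3,:3]@np.array([s[0],s[1],1])
def onz(c,u,v,z):
    o,d=ray(c,u,v);return o+d*(z-o[2])/d[2]
def proj(c,p):
    T=np.array(c["cam_to_world"]);q=T[:3,:3].T@(np.array(p)-T[:3,3]);s=q[:2]/q[2];s=s*(1+c["k1"]*(s@s));K=np.array(c["K"])
    return s*[K[0,0],K[1,1]]+K[:2,2]
def save(c,n): cv2.imwrite("pics/"+n,c["img"][:,:,::-1])
E
python3 - <<'E'
from h import *
for n in("top","scene"):
    c=read_camera(n);save(c,n+"0.png");print(n,np.round(c["K"],1).tolist(),c["k1"],np.round(c["cam_to_world"],3).tolist())
print(get_obs())
E
```

```text
top [[381.4, 0.0, 279.9], [0.0, 381.4, 205.7], [0.0, 0.0, 1.0]] -0.06050375205854168 [[-0.016, -0.998, 0.057, 0.463], [-1.0, 0.015, -0.023, -0.028], [0.022, -0.057, -0.998, 1.072], [0.0, 0.0, 0.0, 1.0]]
scene [[411.7, 0.0, 284.9], [0.0, 411.7, 211.9], [0.0, 0.0, 1.0]] -0.054207979257864726 [[-0.338, 0.615, -0.713, 1.282], [0.941, 0.213, -0.263, 0.252], [-0.01, -0.759, -0.651, 0.802], [0.0, 0.0, 0.0, 1.0]]
{'time_s': 0.1, 'qpos': array([-73.61823663,  18.4327522 ,  -4.01648547,  83.16652124,
         1.29361271,  78.54045455,  -3.25995381]), 'joint_velocities': array([ 0.00053021, -0.07211892,  0.04668326, -0.21009758, -0.07266393,
        0.02541586,  0.02402483]), 'effort': array([-4.24372074e-04, -4.92570341e+01, -4.05963929e-01, -3.13396275e+01,
       -6.42943732e-02,  3.95241415e-02,  8.43005751e-05]), 'tool_pos': array([0.17443876, 0.62577574, 0.29130644]), 'tool_rot': array([1.79996264e+02, 9.45721777e-02, 7.44284719e+01]), 'force': array([-1.02814714, -0.47768376,  0.3599464 ]), 'wrist_torque': array([ 0.02492464,  0.02088607, -0.00106026]), 'grip_width': 0.0866806525129297}
```

View pics/top0.png

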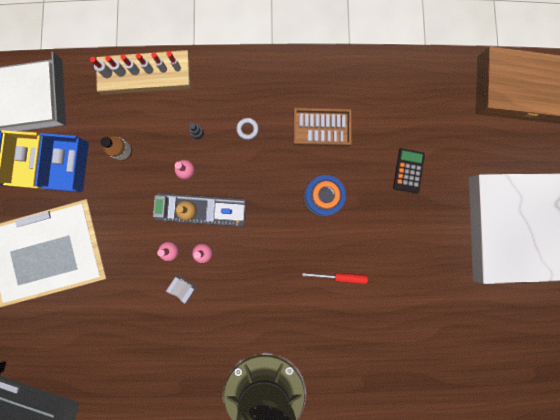

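View pics/scene0.png

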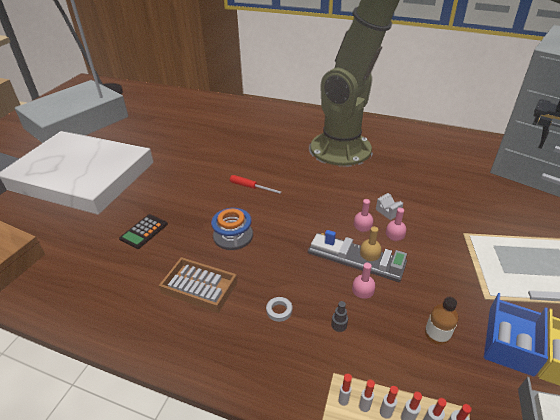

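The top view shows the caliper at about (199,210), its blue tab at (227,211), the gauge at (186,210) and the cradle at (326,195). Pink look-alikes stand at (184,169), (168,251) and (202,253). Next I'll measure with colour masks.

Run:
```python
from h import *
C={n:read_camera(n) for n in("top","scene")}
def blobs(c,lo,hi,amin=15):
    h=cv2.cvtColor(c["img"],cv2.COLOR_RGB2HSV);m=cv2.inRange(h,lo,hi)
    n,_,st,ce=cv2.connectedComponentsWithStats(m)
    return [(st[i].tolist(),ce[i].round(1).tolist()) for i in range(1,n) if st[i][4]>=amin]
for n,c in C.items():
    print(n)
    for nm,lo,hi in(("blue",(100,120,50),(125,255,255)),("orange",(5,180,150),(14,255,255)),("brass",(14,120,60),(24,255,230)),("pink",(160,60,80),(175,255,255)),("green",(50,80,40),(80,255,255))):
        print(nm,[b for b in blobs(c,lo,hi) if 120<b[1][0]<460 and 130<b[1][1]<330])
c=C["top"]
print("white",[b for b in blobs(c,(0,0,150),(179,60,255)) if 140<b[1][0]<260 and 180<b[1][1]<240])
cv2.imwrite("pics/z1.png",cv2.resize(c["img"][150:270,140:260,::-1],None,fx=5,fy=5,interpolation=cv2.INTER_CUBIC))
c=C["scene"]
cv2.imwrite("pics/z2.png",cv2.resize(c["img"][180:310,300:420,::-1],None,fx=4.6,fy=4.6,interpolation=cv2.INTER_CUBIC))
```

```text
top
blue [([306, 175, 39, 40, 507], [324.7, 195.0]), ([221, 209, 10, 5, 40], [225.8, 210.7])]
orange [([400, 163, 5, 4, 15], [401.9, 164.5]), ([316, 182, 24, 25, 102], [330.6, 191.1])]
brass [([176, 201, 20, 19, 302], [185.6, 210.0])]
pink [([175, 160, 20, 19, 310], [184.2, 169.1]), ([157, 241, 22, 20, 328], [168.1, 250.8]), ([192, 243, 21, 20, 311], [202.0, 252.7])]
green [([401, 150, 22, 13, 202], [411.3, 156.4]), ([155, 200, 8, 14, 85], [158.5, 206.1])]
scene
blue [([212, 209, 39, 27, 271], [231.2, 225.3]), ([325, 230, 10, 15, 117], [329.6, 237.2])]
orange []
brass [([218, 210, 26, 16, 136], [230.3, 217.4]), ([361, 226, 21, 35, 363], [371.4, 246.1]), ([170, 258, 15, 14, 35], [177.4, 263.2]), ([186, 259, 11, 7, 20], [190.8, 261.6]), ([197, 263, 9, 4, 15], [201.3, 264.5]), ([178, 266, 6, 10, 19], [179.9, 271.2]), ([217, 270, 18, 22, 127], [225.6, 280.9]), ([159, 280, 17, 11, 39], [165.9, 285.8]), ([177, 290, 9, 8, 20], [181.5, 292.8]), ([195, 293, 30, 14, 61], [211.5, 299.9]), ([431, 308, 27, 22, 350], [443.5, 318.4])]
pink [([354, 199, 19, 33, 390], [363.6, 217.7]), ([386, 207, 20, 34, 417], [396.5, 226.6]), ([352, 262, 23, 36, 528], [363.9, 283.0])]
green [([122, 231, 22, 13, 143], [132.6, 237.4]), ([394, 253, 10, 12, 74], [398.3, 258.6])]
white [([153, 196, 12, 21, 96], [159.0, 205.9]), ([167, 196, 9, 24, 153], [171.1, 206.6]), ([177, 196, 68, 26, 724], [221.1, 209.2])]
```

View pics/z1.png

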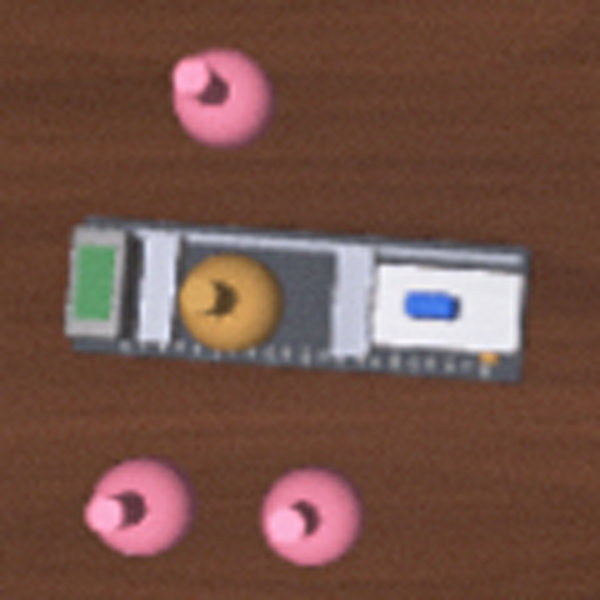

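View pics/z2.png

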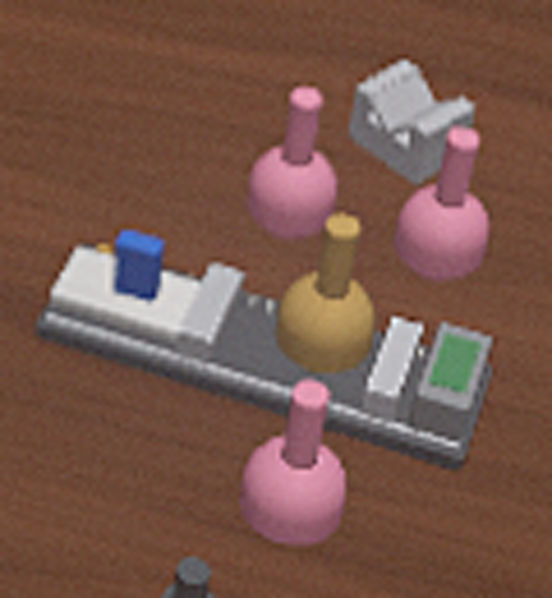

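Run:
```python
from h import *
t=read_camera("top");s=read_camera("scene")
Z=lambda a,b:(140+a/5-.4,150+b/5-.4)
Y=lambda a,b:(300+a/4.6-.4,180+b/4.6-.4)
def p(n,c,uv,z): print(n,np.round(onz(c,*uv,z)*1000,1))
for n,uv,z in [("tab",Z(431,306),.064),("jawL+x",Z(338,247),.034),("jawL-x",Z(332,352),.034),("jawR+x",Z(375,250),.034),("jawR-x",Z(368,357),.034),("anR+x",Z(179,235),.034),("anR-x",Z(169,345),.034),("bed1",Z(82,218),.012),("bed2",Z(528,250),.012),("stem",Z(196,299),.112),("pinkA",Z(191,77),.1),("pinkB",Z(105,513),.1),("pinkC",Z(286,523),.1)]: p(n,t,uv,z)
for n,uv,z in [("tab s",Y(140,241),.064),("stem s",Y(343,225),.112)]: p(n,s,uv,z)
def tri(a,b):
    o1,d1=ray(t,*a);o2,d2=ray(s,*b);A=np.c_[d1,-d2];k=np.linalg.lstsq(A,o2-o1,rcond=None)[0];x,y=o1+d1*k[0],o2+d2*k[1];print("tri",np.round((x+y)*500,1),np.round((x-y)*1000,1))
tri(Z(431,306),Y(140,241));tri(Z(196,299),Y(343,225))
# collar: blue blob outlines
for c,nm in((t,"top"),(s,"scene")):
    h=cv2.cvtColor(c["img"],cv2.COLOR_RGB2HSV);m=cv2.inRange(h,(100,120,50),(125,255,255))
    n,l,st,ce=cv2.connectedComponentsWithStats(m);i=1+np.argmax([ (abs(ce[j]-proj(c,(.46,-.15,.06))).sum()<60)*st[j][4] for j in range(1,n)])
    cs,_=cv2.findContours((l==i).astype(np.uint8),cv2.RETR_EXTERNAL,cv2.CHAIN_APPROX_NONE)
    cc=cv2.convexHull(max(cs,key=len))[:,0,:];w=np.array([onz(c,*q,.06)[:2]*1000 for q in cc])
    (x,y),r=cv2.minEnclosingCircle(w.astype(np.float32));print("collar",nm,x,y,r)
    x0,y0=map(int,proj(c,(x/1000,y/1000,.06)))
    cv2.imwrite(f"pics/cr_{nm}.png",cv2.resize(c["img"][y0-35:y0+35,x0-35:x0+35,::-1],None,fx=7,fy=7,interpolation=cv2.INTER_CUBIC));print(x0,y0)
```

```text
tab [509.2  91.7  64. ]
jawL+x [543.5 145.7  34. ]
jawL-x [486.3 149.3  34. ]
jawR+x [541.5 125.6  34. ]
jawR-x [483.3 129.8  34. ]
anR+x [551.3 232.6  34. ]
anR-x [491.4 238.   34. ]
bed1 [563.5 292.4  12. ]
bed2 [542.   43.8  12. ]
stem [512.2 204.4 112. ]
pinkA [627. 210. 100.]
pinkB [404.8 253.9 100. ]
pinkC [398.5 161.9 100. ]
tab s [511.4  92.8  64. ]
stem s [514.1 202.5 112. ]
tri [509.2  92.2  61.8] [ 0.1 -0.3 -0. ]
tri [512.5 203.5 111.1] [-0.6  2.1  0.5]
collar top 548.6682739257812 -173.3787841796875 53.158206939697266
325 194
collar scene 553.8474731445312 -172.52699279785156 54.93510055541992
230 221
```

```bash
python3 -c "
import cv2,numpy as np
cv2.imwrite('pics/cr.png',np.hstack([cv2.resize(cv2.imread('pics/cr_top.png'),(400,400)),cv2.resize(cv2.imread('pics/cr_scene.png'),(400,400))]))"
```

```text
(no output)
```

View pics/cr.png

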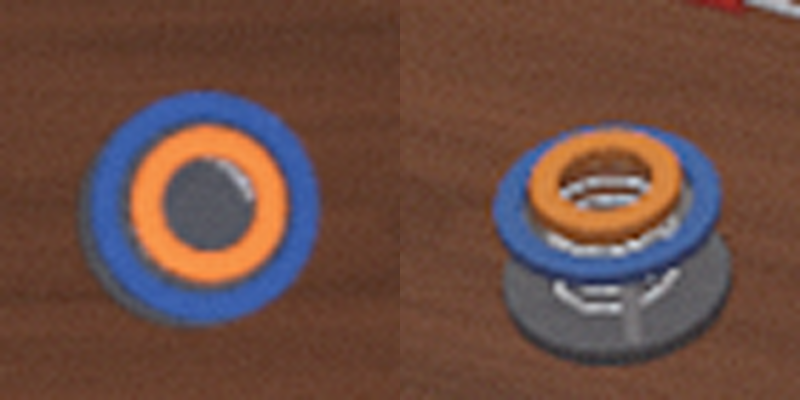

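Tab top is at (510,92), the gauge stem at (513,203.5), the caliper's y axis is yawed about -5°, and the cradle is near (550,-173). The cross-checks fit: the jaw gap measures 88–90 mm, tab to face 55 mm, and the collar radius 53–55 mm. Now I'll move over the tab.

```bash
python3 -m crank '[[60,25,-40,0,0,0,-6],[60,50,-80,0,0,0,-12],[60,75,-120,0,0,0,-18],[60,100,-160,0,0,0,-24],[60,125,-200,0,0,0,-30],[60,150,-240,0,0,0,-36],[60,175,-280,0,0,0,-42],[60,200,-320,0,0,0,-48]]' 20
```

```text
time_s: 1.1
tool_pos: [0.3752, 0.3042, 0.2922]
tool_rot: [-180.0, -0.0, 26.2]
force: [1.5, 1.4, 0.1]
grip_width: 0.0603
```

```bash
python3 -m crank '[[60,22,-35,0,0,0,-6],[60,45,-71,0,0,0,-12],[60,67,-106,0,0,0,-18],[60,90,-142,0,0,0,-24],[60,112,-177,-20,0,0,-30],[60,135,-212,-50,0,0,-31],[60,135,-212,-80,0,0,-31],[60,135,-212,-80,0,0,-31]]'
python3 - <<'E'
from h import *
c=read_camera("top");s=read_camera("scene");save(c,"t1.png")
a=cv2.resize(c["img"][130:270,140:280],(400,400));b=cv2.resize(s["img"][140:300,280:440],(400,400))
cv2.imwrite("pics/p1.png",np.hstack([a,b])[:,:,::-1]);print(get_obs()["tool_pos"],get_obs()["tool_rot"])
E
```

```text
time_s: 1.9
tool_pos: [0.508, 0.0903, 0.2084]
tool_rot: [179.8, 0.4, -5.0]
force: [-0.2, 0.9, -0.3]
grip_width: 0.0602
[0.50984907 0.09294759 0.21234386] [-1.79979344e+02  5.20583463e-02 -4.75878556e+00]
```

View pics/p1.png

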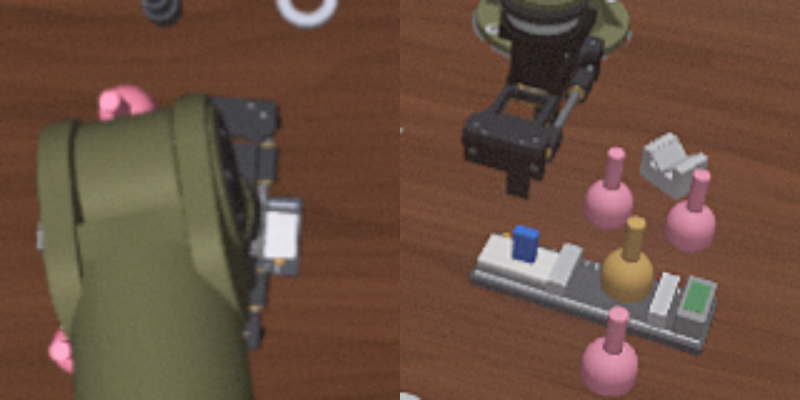

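The gripper is over the tab with its long side across the slide, and the stem is clear of it. Next I descend.

```bash
python3 -m crank '[[60,0,-1,-30,0,0,0],[60,0,-1,-60,0,0,0],[60,0,-1,-85,0,0,0],[60,0,-1,-100,0,0,0],[60,0,-1,-103,0,0,0],[60,0,-1,-103,0,0,0]]'
python3 - <<'E'
from h import *
s=read_camera("scene")
cv2.imwrite("pics/p2.png",cv2.resize(s["img"][140:300,280:440],(600,600))[:,:,::-1]);print(get_obs()["tool_pos"],get_obs()["tool_rot"],get_obs()["force"])
E
```

```text
time_s: 2.6
tool_pos: [0.5105, 0.0933, 0.1107]
tool_rot: [-179.9, -0.0, -4.6]
force: [-0.4, -0.3, 0.1]
grip_width: 0.0599
[0.51088447 0.09308104 0.11110048] [-1.79895200e+02 -8.76198297e-02 -4.67434509e+00] [ 0.02208909 -0.34999233 -0.4814912 ]
```

View pics/p2.png

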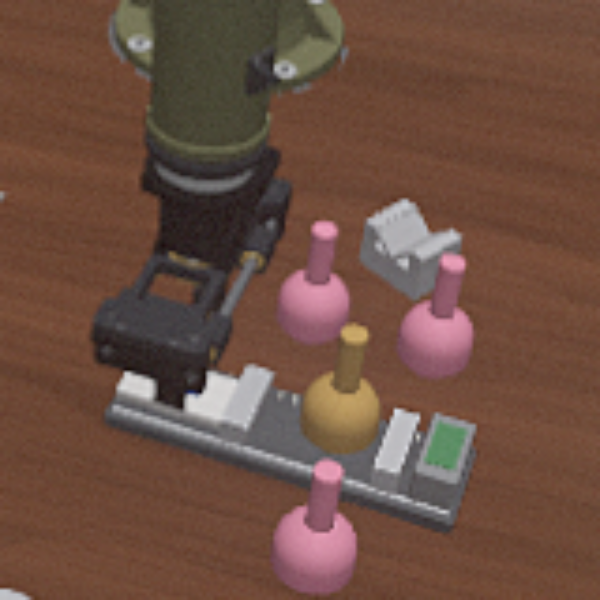

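```bash
python3 -m crank '[[40,0,0,0,0,0,0],[20,0,0,0,0,0,0],[8,0,0,0,0,0,0],[8,0,0,0,0,0,0],[8,0,0,0,0,0,0],[8,0,0,0,0,0,0]]' 25
```

```text
time_s: 3.25
tool_pos: [0.5108, 0.093, 0.111]
tool_rot: [-179.9, -0.1, -4.7]
force: [-0.5, 0.7, 0.5]
grip_width: 0.0197
```

```bash
python3 -m crank '[[8,0,0,0,0,0,0],[8,0,0,0,0,0,0],[8,0,0,0,0,0,0]]' 25
```

```text
time_s: 3.55
tool_pos: [0.5096, 0.093, 0.1108]
tool_rot: [-179.9, 0.1, -4.7]
force: [-4.6, 0.3, 4.9]
grip_width: 0.0138
```

```bash
python3 -m crank '[[8,0,3,0,0,0,0],[8,0.5,7,0,0,0,0],[8,1,11,0,0,0,0],[8,1.5,15,0,0,0,0],[8,1.5,19,0,0,0,0],[8,2,23,0,0,0,0],[8,2,26,0,0,0,0],[8,2.5,28,0,0,0,0]]'
```

```text
time_s: 4.35
tool_pos: [0.5121, 0.1214, 0.1108]
tool_rot: [-179.9, 0.1, -4.7]
force: [-3.5, -2.8, 4.8]
grip_width: 0.0137
```

```bash
python3 -m crank '[[8,0,1.5,0,0,0,0],[8,0,3,0,0,0,0],[8,0.5,4.5,0,0,0,0],[8,0.5,6,0,0,0,0],[8,0.5,7.5,0,0,0,0],[8,0.5,8,0,0,0,0]]'
python3 - <<'E'
from h import *
s=read_camera("scene")
cv2.imwrite("pics/p3.png",cv2.resize(s["img"][200:300,310:410],(600,600))[:,:,::-1]);print(get_obs()["tool_pos"],get_obs()["force"])
E
```

```text
time_s: 4.95
tool_pos: [0.5126, 0.1279, 0.1108]
tool_rot: [180.0, 0.1, -4.7]
force: [-3.8, -6.8, 5.6]
grip_width: 0.0137
[0.512598   0.12792561 0.11080142] [-3.20162349 -6.4297034   4.9835132 ]
```

View pics/p3.png

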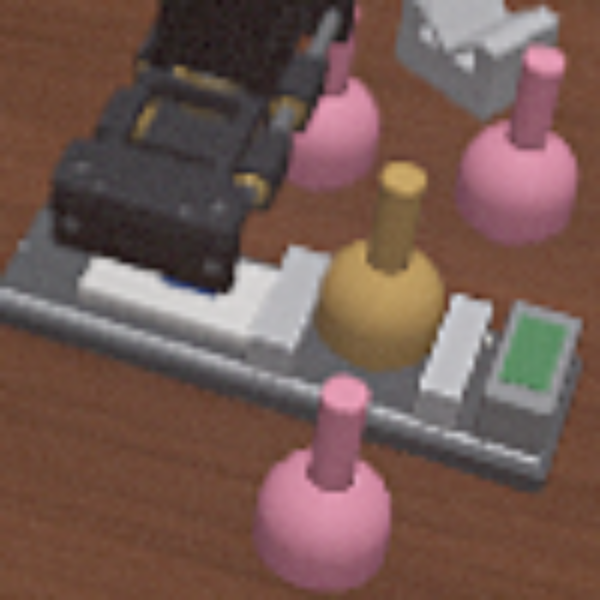

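The jaw has reached the gauge at 35 mm of travel, and the force went from 2.8 to 6.8 N. I'll squeeze a little harder and hold.

```bash
python3 -m crank '[[8,0.5,2,0,0,0,0],[8,0.5,4,0,0,0,0],[8,0.5,5,0,0,0,0],[8,0.5,6,0,0,0,0],[8,0.5,6,0,0,0,0],[8,0.5,6,0,0,0,0],[8,0.5,6,0,0,0,0],[8,0.5,6,0,0,0,0]]' 30
```

```text
time_s: 5.8
tool_pos: [0.5129, 0.1302, 0.1108]
tool_rot: [179.7, 0.2, -4.8]
force: [-4.6, -11.2, 7.6]
grip_width: 0.0136
```

```bash
python3 -m crank '[[8,0,2,0,0,0,0],[8,0,3,0,0,0,0],[8,0,3,0,0,0,0],[8,0,3,0,0,0,0],[8,0,3,0,0,0,0],[8,0,3,0,0,0,0],[8,0,3,0,0,0,0],[8,0,3,0,0,0,0]]' 30
```

```text
time_s: 6.6
tool_pos: [0.5129, 0.1304, 0.1108]
tool_rot: [179.5, 0.2, -4.9]
force: [-4.3, -8.4, 6.9]
grip_width: 0.0136
```

```bash
python3 -m crank '[[8,0.5,4,0,0,0,0],[8,0.5,6,0,0,0,0],[8,0.5,8,0,0,0,0],[8,0.5,8,0,0,0,0],[8,0.5,8,0,0,0,0],[8,0.5,8,0,0,0,0],[8,0.5,8,0,0,0,0],[8,0.5,8,0,0,0,0]]' 30
```

```text
time_s: 7.4
tool_pos: [0.5132, 0.1317, 0.1107]
tool_rot: [179.0, 0.3, -5.1]
force: [-5.8, -17.0, 11.0]
grip_width: 0.0136
```

```bash
python3 -m crank '[[8,0.5,7,0,0,0,0],[8,0.5,7,0,0,0,0],[8,0.5,7,0,0,0,0],[8,0.5,7,0,0,0,0],[8,0.5,7,0,0,0,0],[8,0.5,7,0,0,0,0],[8,0.5,7,0,0,0,0],[8,0.5,7,0,0,0,0]]' 30
python3 - <<'E'
from h import *
s=read_camera("scene")
cv2.imwrite("pics/p4.png",cv2.resize(s["img"][200:300,310:410],(600,600))[:,:,::-1]);print(get_obs()["tool_pos"],get_obs()["force"])
E
```

```text
time_s: 8.2
tool_pos: [0.5133, 0.1323, 0.1107]
tool_rot: [178.5, 0.5, -5.3]
force: [-6.3, -16.3, 10.6]
grip_width: 0.0138
[0.51337696 0.13228928 0.11073715] [ -6.7255981  -15.44029066  10.4481893 ]
```

View pics/p4.png

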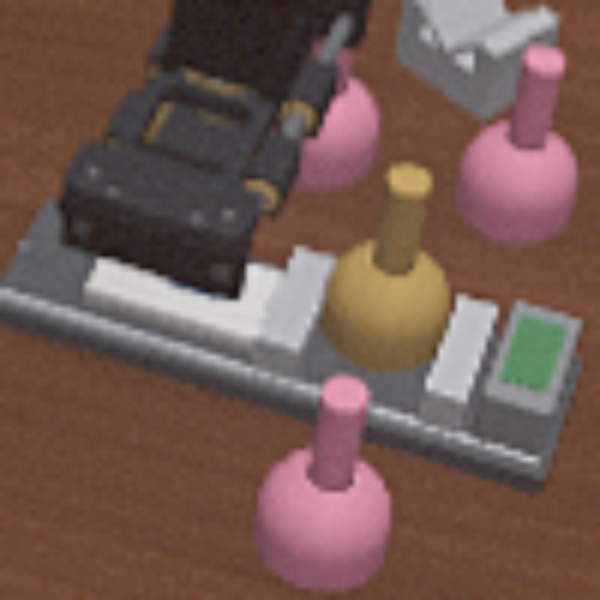

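The anvil is at its stop (travel 39 mm, 16 N) and the gauge stayed nipped for over 1.5 s. Now I'll release the tab and rise.

```bash
python3 -m crank '[[8,0,0,0,0,0,0],[30,0,0,0,0,0,0],[50,0,0,0,0,0,0],[50,0,0,0,0,0,0],[50,0,0,10,0,0,0],[50,0,0,45,0,0,0],[50,0,0,90,0,0,0],[50,0,0,120,0,0,0]]' 30
python3 - <<'E'
from h import *
o=get_obs();print(o["qpos"].round(1),o["tool_pos"],o["tool_rot"],o["force"])
E
```

```text
time_s: 9.05
tool_pos: [0.5143, 0.1327, 0.2343]
tool_rot: [178.7, 0.2, -5.3]
force: [1.4, 0.1, 0.6]
grip_width: 0.0496
[-43.5   6.6  27.5 104.9  -2.   70.  -20.7] [0.51434732 0.13271988 0.23432199] [178.66305287   0.24492113  -5.28529496] [1.38882593 0.07608271 0.57577117]
```

```bash
python3 -m crank '[[50,0,-45,0,0,0,0],[50,0,-90,0,0,0,0],[50,0,-130,0,0,0,0],[50,0,-130,0,0,0,0],[50,0,-130,0,0,0,0]]' 30
python3 - <<'E'
from h import *
o=get_obs();print(o["qpos"].round(1),o["tool_pos"],o["tool_rot"],o["force"])
c=read_camera("top");s=read_camera("scene")
save(c,"t5.png");save(s,"s5.png")
cv2.imwrite("pics/p5a.png",cv2.resize(c["img"][150:270,140:260,::-1],None,fx=5,fy=5,interpolation=cv2.INTER_CUBIC))
cv2.imwrite("pics/p5b.png",cv2.resize(s["img"][200:300,310:410,::-1],None,fx=6,fy=6,interpolation=cv2.INTER_CUBIC))
E
```

```text
time_s: 9.55
tool_pos: [0.5146, 0.0023, 0.2351]
tool_rot: [178.7, 0.2, -5.4]
force: [-0.8, 1.7, -0.0]
grip_width: 0.0503
[-35.8   4.1  33.5 107.4  -1.1  69.5  -7.4] [0.51457642 0.00228244 0.2351134 ] [ 1.78742342e+02  1.73592282e-01 -5.40922732e+00] [-0.78110088  1.74565324 -0.04524404]
```

View pics/p5a.png

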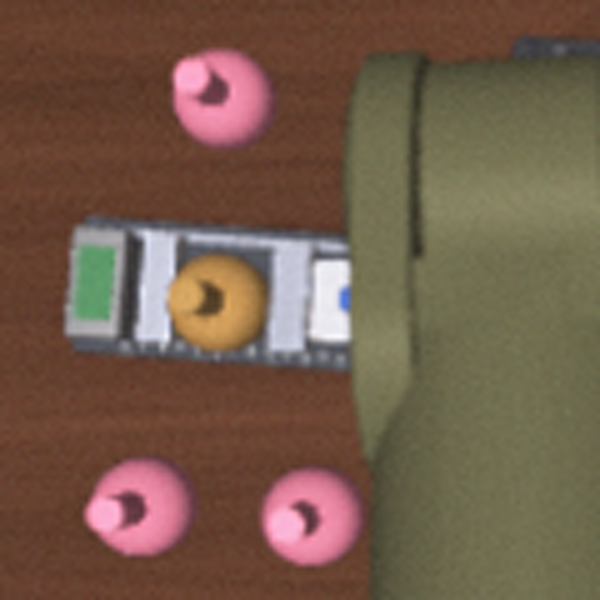

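View pics/p5b.png

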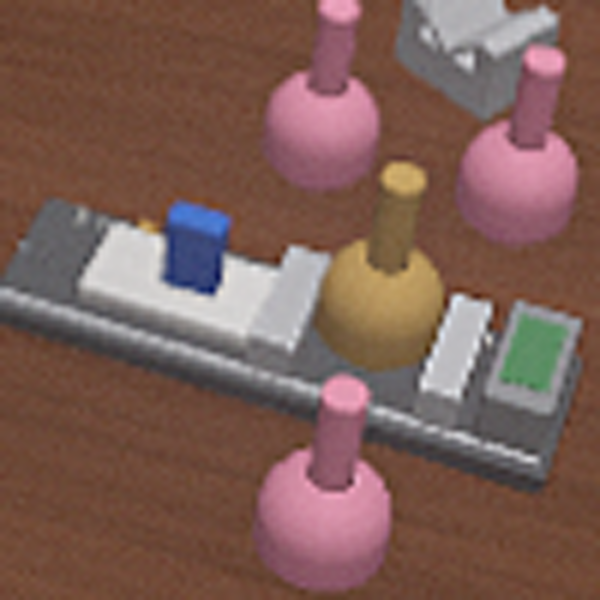

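Run:
```python
from h import *
t=read_camera("top");s=read_camera("scene")
Z=lambda a,b:(140+a/5-.4,150+b/5-.4)
Y=lambda a,b:(310+a/6-.4,200+b/6-.4)
a,b=Z(185,297),Y(403,177)
print(onz(t,*a,.112)*1000,onz(s,*b,.112)*1000)
o1,d1=ray(t,*a);o2,d2=ray(s,*b);k=np.linalg.lstsq(np.c_[d1,-d2],o2-o1,rcond=None)[0];print((o1+d1*k[0]+o2+d2*k[1])*500)
# body outline check: belt centre in top by brass mask hull
h=cv2.cvtColor(t["img"],cv2.COLOR_RGB2HSV);m=cv2.inRange(h,(12,100,50),(26,255,255))[195:225,165:200]
ys,xs=np.nonzero(m);print(xs.min()+165,xs.max()+165,ys.min()+195,ys.max()+195)
for u in((xs.max()+165.5,210),):print(onz(t,*u,.035)*1000)
print([ (onz(t,185,v,.035)*1000).round(1) for v in(ys.min()+194.5,ys.max()+195.5)])
# ring holes/orange fit
h=cv2.cvtColor(t["img"],cv2.COLOR_RGB2HSV);m=cv2.inRange(h,(0,120,120),(20,255,255))[165:225,295:355]
cs,_=cv2.findContours(m,cv2.RETR_EXTERNAL,cv2.CHAIN_APPROX_NONE);q=cv2.convexHull(max(cs,key=cv2.contourArea))[:,0,:]+[295,165]
w=np.array([onz(t,*x,.072)[:2]*1000 for x in q],np.float32);print("ring top",cv2.fitEllipse(w))
h=cv2.cvtColor(s["img"],cv2.COLOR_RGB2HSV);m=cv2.inRange(h,(0,140,60),(20,255,255))[195:250,200:265]
cs,_=cv2.findContours(m,cv2.RETR_EXTERNAL,cv2.CHAIN_APPROX_NONE);q=cv2.convexHull(max(cs,key=cv2.contourArea))[:,0,:]+[200,195]
w=np.array([onz(s,*x,.072)[:2]*1000 for x in q],np.float32);print("ring scene",cv2.fitEllipse(w))
```

```text
[513.29993631 209.92065868 112.        ] [514.07646742 208.95168024 112.        ]
[513.44942826 209.44642528 111.68426595]
174 198 195 219
[513.75728033 169.38415947  35.        ]
[array([556.6, 206.1,  35. ]), array([488.5, 206.2,  35. ])]
ring top ((548.595458984375, -173.74142456054688), (72.29548645019531, 72.51321411132812), 64.44461822509766)
ring scene ((555.2562255859375, -171.45196533203125), (70.45126342773438, 79.1114501953125), 117.6389389038086)
```

The gauge is nipped and stands upright, with its stem top triangulated at (513.5, 209.2, 111.7), which fits the expected 112 mm height. The ring is at (549, -173.5) with a measured diameter of 72.3 mm. Next I go over the stem.

```bash
python3 -m crank '[[50,0,45,0,0.5,0,0],[50,0,90,0,1.3,-0.2,0],[50,-1,135,0,1.3,-0.2,0],[50,-1,175,0,1.3,-0.2,0],[50,-1,200,0,1.3,-0.2,0],[50,-1,207,0,1.3,-0.2,0],[50,-1,207,0,1.3,-0.2,0]]' 30
python3 - <<'E'
from h import *
s=read_camera("scene");o=get_obs();print(o["tool_pos"],o["tool_rot"])
cv2.imwrite("pics/p6.png",cv2.resize(s["img"][140:300,290:450,::-1],(600,600)))
E
```

```text
time_s: 10.45
tool_pos: [0.5129, 0.213, 0.234]
tool_rot: [179.9, 0.2, -4.9]
force: [-0.2, -0.9, -0.0]
grip_width: 0.0497
[0.51333012 0.21115255 0.23410583] [ 1.79920971e+02  1.76991442e-01 -5.07022325e+00]
```

View pics/p6.png

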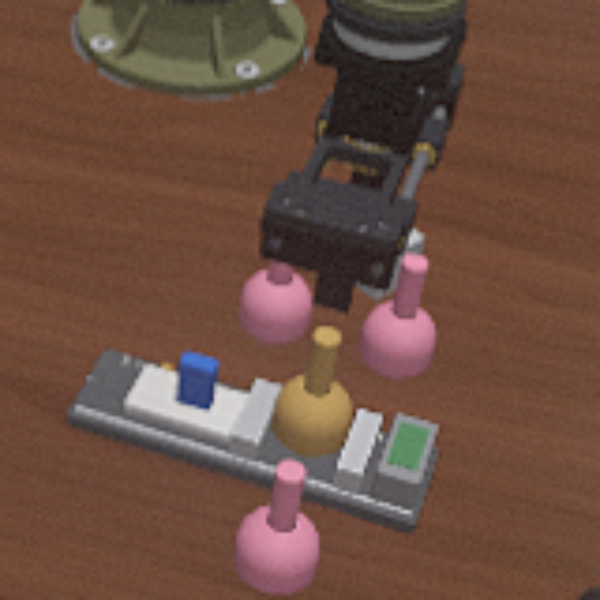

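```bash
python3 -m crank '[[50,0,-2,-20,0,0,0],[50,0,-2,-45,0,0,0],[50,0,-2,-70,0,0,0],[50,0,-2,-86,0,0,0],[50,0,-2,-92,0,0,0],[50,0,-2,-92,0,0,0],[50,0,-2,-92,0,0,0]]' 30
```

```text
time_s: 11.2
tool_pos: [0.5141, 0.2085, 0.1431]
tool_rot: [180.0, 0.1, -5.1]
force: [0.2, 0.5, -0.4]
grip_width: 0.0496
```

Run:
```python
from h import *
s=read_camera("scene");o=get_obs();print(o["tool_pos"],o["tool_rot"],o["force"])
cv2.imwrite("pics/p7.png",cv2.resize(s["img"][190:290,320:420,::-1],(600,600)))
```

```text
[0.51418276 0.20885422 0.14333045] [ 1.79981730e+02  7.96442778e-02 -5.11742279e+00] [-0.73808487  0.22947465 -0.02496667]
```

View pics/p7.png

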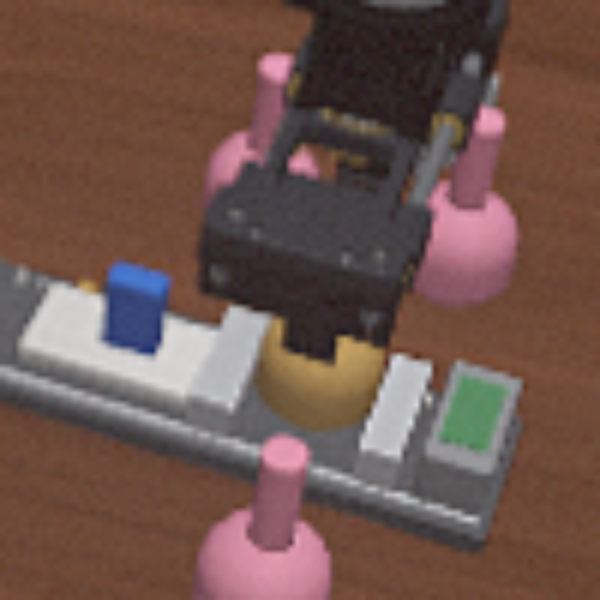

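The fingers straddle the stem above the shoulder. I'll close gently first, then firmly.

```bash
python3 -m crank '[[35,0,0,0,0,0,0],[22,0,0,0,0,0,0],[12,0,0,0,0,0,0],[12,0,0,0,0,0,0],[12,0,0,0,0,0,0],[12,0,0,0,0,0,0],[12,0,0,0,0,0,0],[12,0,0,0,0,0,0]]' 20
```

```text
time_s: 12.05
tool_pos: [0.5139, 0.209, 0.1434]
tool_rot: [180.0, 0.1, -5.1]
force: [-2.4, 0.4, 1.7]
grip_width: 0.0173
```

```bash
python3 -m crank '[[12,0,0,0,0,0,0],[12,0,0,0,0,0,0],[12,0,0,3,0,0,0],[12,0,0,6,0,0,0],[12,0,0,10,0,0,0],[12,0,0,16,0,0,0],[12,0,0,25,0,0,0],[12,0,0,40,0,0,0]]' 50
```

```text
time_s: 12.85
tool_pos: [0.5136, 0.2088, 0.1839]
tool_rot: [179.9, 0.2, -5.1]
force: [-0.8, 0.2, -1.3]
grip_width: 0.0171
```

```bash
python3 -m crank '[[12,0,0,30,0,0,0],[12,0,0,60,0,0,0],[12,0,0,80,0,0,0],[12,0,0,80,0,0,0],[12,0,0,80,0,0,0]]' 50
python3 - <<'E'
from h import *
s=read_camera("scene");o=get_obs();print(o["tool_pos"],o["tool_rot"],o["force"])
cv2.imwrite("pics/p8.png",cv2.resize(s["img"][140:290,290:440,::-1],(600,600)))
E
```

```text
time_s: 13.35
tool_pos: [0.5137, 0.2088, 0.2644]
tool_rot: [180.0, 0.1, -5.1]
force: [0.2, 0.9, -2.8]
grip_width: 0.0168
[0.51310677 0.20861009 0.26325417] [179.91694081   0.22036596  -5.11451292] [-0.01085937 -1.00005744 -3.26760761]
```

View pics/p8.png

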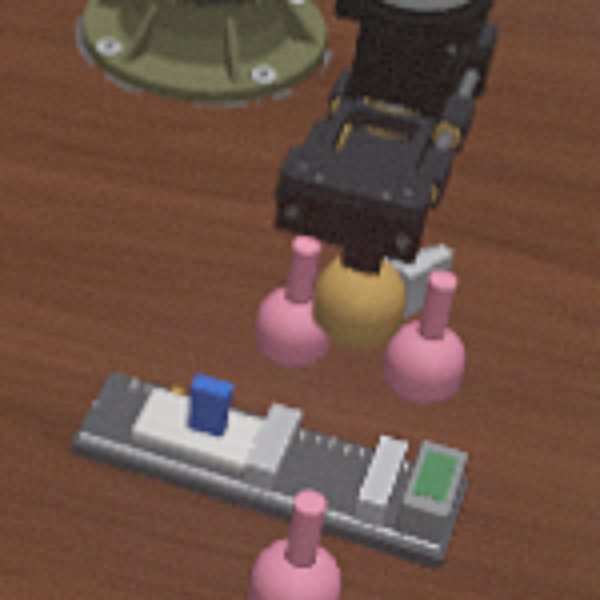

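The gauge is held and lifted, with 2.8–3.3 N on the wrist. Now I'll carry it to the cradle.

```bash
python3 -m crank '[[12,3,-30,0,0,0,0],[12,7,-70,0,0,0,0],[12,10,-112,0,0,0,0],[12,14,-155,0,0,0,0],[12,18,-198,0,0,0,0],[12,22,-240,0,0,0,0],[12,26,-280,0,0,0,0],[12,30,-315,0,0,0,0]]' 50
```

```text
time_s: 14.2
tool_pos: [0.542, -0.1087, 0.2618]
tool_rot: [179.9, 0.4, -5.2]
force: [0.8, 0.5, -1.8]
grip_width: 0.017
```

```bash
python3 -m crank '[[12,4,-30,0,0,0,0],[12,6,-50,0,0,0,0],[12,7,-62,0,0,0,0],[12,7,-65,0,0,0,0],[12,7,-65,0,0,0,0],[12,7,-65,0,0,0,0]]' 50
python3 - <<'E'
from h import *
s=read_camera("scene");o=get_obs();print(o["tool_pos"],o["tool_rot"],o["force"])
cv2.imwrite("pics/p9.png",cv2.resize(s["img"][130:270,160:300,::-1],(600,600),interpolation=cv2.INTER_CUBIC))
t=read_camera("top");save(t,"t9.png")
E
```

```text
time_s: 14.8
tool_pos: [0.5492, -0.172, 0.2614]
tool_rot: [179.9, 0.4, -5.1]
force: [-0.1, 0.6, -2.4]
grip_width: 0.0171
[ 0.54926203 -0.17191351  0.2615058 ] [179.93446927   0.38771881  -5.05818909] [ 0.12885712 -0.01193646 -2.82718412]
```

View pics/p9.png

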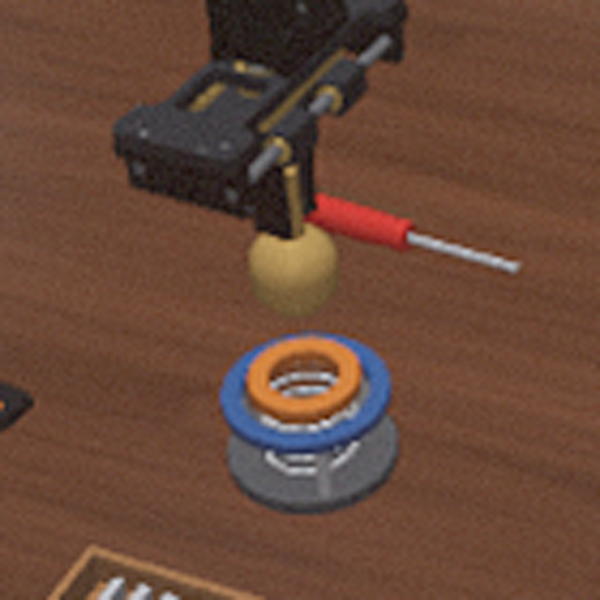

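View pics/t9.png

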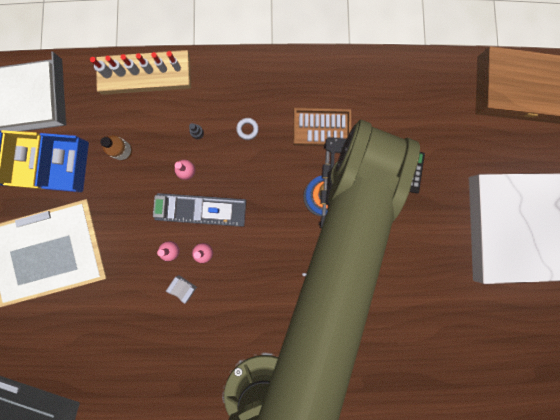

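Run:
```python
from h import *
s=read_camera("scene");h=cv2.cvtColor(s["img"],cv2.COLOR_RGB2HSV)
m=cv2.inRange(h,(17,70,60),(28,255,255));m[:183]=0;m[205:]=0;m[:,:210]=0;m[:,245:]=0
for v in range(184,205,2):
    x=np.nonzero(m[v])[0]; print(v,(x.min(),x.max()) if len(x) else None,end=' ')
p=np.array([.5493,-.172,.2615])
for dz in(.131,.117,.109,.101,.077): print(dz,proj(s,p-[0,0,dz]).round(1))
R=np.array(s["cam_to_world"])[:3,0]
for dz in(.117,.109,.101):
  q=p-[0,0,dz];print(proj(s,q-R*.027).round(1),proj(s,q+R*.027).round(1))
# ring: column extents vs prediction at (549,-173.5,.072)
q=np.array([.549,-.1735,.072]);print("ring pred",proj(s,q-R*.036).round(1),proj(s,q+R*.036).round(1))
m=cv2.inRange(h,(0,140,60),(16,255,255))
for v in range(208,232,2):
    x=np.nonzero(m[v,200:265])[0]; print(v,(x.min()+200,x.max()+200) if len(x) else None,end=' ')
```

```text
184 (np.int64(221), np.int64(235)) 186 (np.int64(219), np.int64(236)) 188 (np.int64(218), np.int64(237)) 190 (np.int64(218), np.int64(237)) 192 (np.int64(218), np.int64(238)) 194 (np.int64(219), np.int64(237)) 196 (np.int64(219), np.int64(236)) 198 (np.int64(219), np.int64(236)) 200 (np.int64(222), np.int64(235)) 202 (np.int64(225), np.int64(232)) 204 None 0.131 [229.1 199.9]
0.117 [228.6 195.7]
0.109 [228.3 193.3]
0.101 [228.  190.8]
0.077 [227.1 183.3]
[218.2 195.7] [239.1 195.7]
[217.8 193.3] [238.8 193.3]
[217.5 190.8] [238.6 190.8]
ring pred [217.5 216.6] [244.1 216.6]
208 (np.int64(206), np.int64(261)) 210 (np.int64(203), np.int64(262)) 212 (np.int64(212), np.int64(256)) 214 (np.int64(203), np.int64(251)) 216 (np.int64(200), np.int64(255)) 218 (np.int64(201), np.int64(252)) 220 (np.int64(210), np.int64(264)) 222 (np.int64(200), np.int64(254)) 224 (np.int64(210), np.int64(264)) 226 (np.int64(201), np.int64(262)) 228 (np.int64(208), np.int64(264)) 230 (np.int64(203), np.int64(253))
```

The gauge's outline in the scene view agrees with the tool pose to about 1 mm, and so does the ring's, so the alignment is good. I'll lower it.

```bash
python3 -m crank '[[12,0,-1,-15,0,-0.3,0],[12,0,-1,-30,0,-0.3,0],[12,0,-1,-42,0,-0.3,0],[12,0,-1,-50,0,-0.3,0],[12,0,-1,-55,0,-0.3,0],[12,0,-1,-59,0,-0.3,0],[12,0,-1,-59,0,-0.3,0]]' 60
python3 - <<'E'
from h import *
s=read_camera("scene");o=get_obs();print(o["tool_pos"],o["tool_rot"],o["force"],o["grip_width"])
cv2.imwrite("pics/p10.png",cv2.resize(s["img"][160:260,180:280,::-1],(600,600),interpolation=cv2.INTER_CUBIC))
E
```

```text
time_s: 15.65
tool_pos: [0.5492, -0.1734, 0.2024]
tool_rot: [179.9, 0.1, -5.1]
force: [0.6, 0.4, -2.0]
grip_width: 0.0162
[ 0.54933685 -0.17348011  0.20281175] [ 1.79936318e+02  5.99907269e-02 -5.08994508e+00] [ 0.40477475 -0.36115702 -2.45944134] 0.016869183162923542
```

View pics/p10.png

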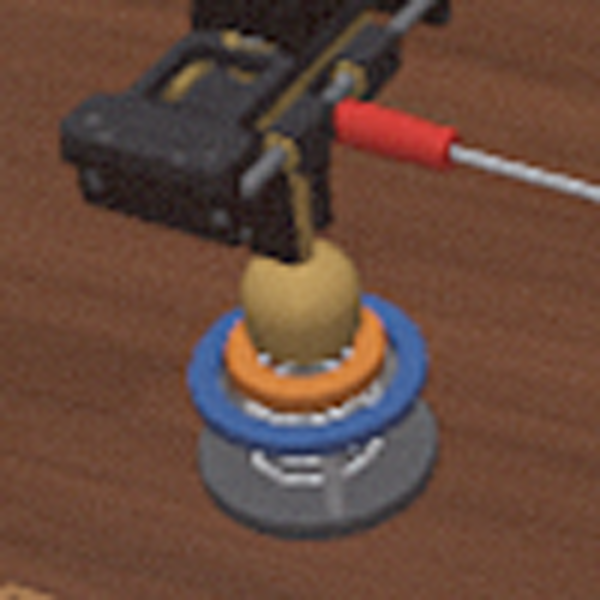

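```bash
python3 -m crank '[[12,0,0,-2,0,0,0],[12,0,0,-4,0,0,0],[12,0,0,-6,0,0,0],[12,0,0,-7,0,0,0],[12,0,0,-8,0,0,0],[12,0,0,-9,0,0,0],[12,0,0,-10,0,0,0],[12,0,0,-10,0,0,0]]' 60
```

```text
time_s: 16.5
tool_pos: [0.5494, -0.1737, 0.1932]
tool_rot: [179.9, 0.0, -5.1]
force: [-3.8, -0.2, 3.9]
grip_width: 0.0168
```

```bash
python3 -m crank '[[12,-0.5,0,-2,0,0,0],[12,-0.5,0,-4,0,0,0],[12,-0.5,0,-6,0,0,0],[12,-0.5,0,-8,0,0,0],[12,-0.5,0,-10,0,0,0],[12,-0.5,0,-12,0,0,0],[12,-0.5,0,-13,0,0,0],[12,-0.5,0,-14,0,0,0]]' 60
python3 - <<'E'
from h import *
s=read_camera("scene");o=get_obs();print(o["tool_pos"],o["tool_rot"],o["force"],o["grip_width"])
cv2.imwrite("pics/p11.png",cv2.resize(s["img"][160:260,180:280,::-1],(600,600),interpolation=cv2.INTER_CUBIC))
E
```

```text
time_s: 17.3
tool_pos: [0.5492, -0.1742, 0.1806]
tool_rot: [179.9, -0.0, -5.1]
force: [-5.2, 0.3, 11.9]
grip_width: 0.0168
[ 0.5492     -0.17420109  0.18053575] [ 1.79940789e+02 -2.60040675e-02 -5.11083683e+00] [-4.93250944  0.25341134 11.8336762 ] 0.016609384721118652
```

View pics/p11.png

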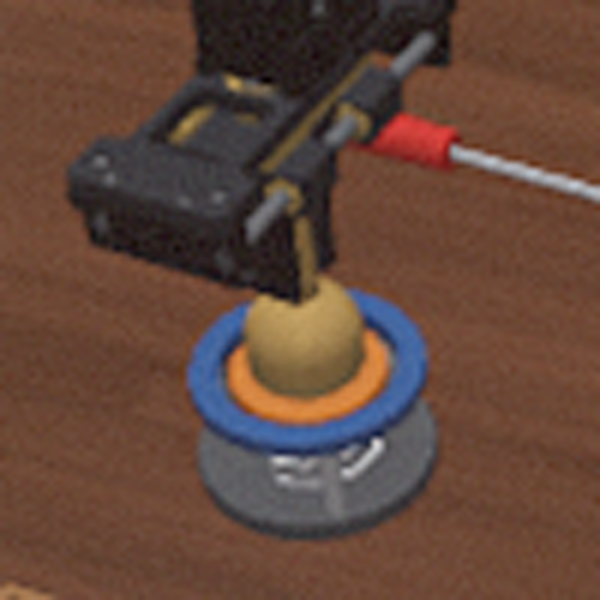

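The gauge is upright and seated, and the ring is about flush: net 14 N against 13 N at flush. I'll press on to the bottom stop for margin.

```bash
python3 -m crank '[[12,-0.5,0,-2,0,0,0],[12,-0.5,0,-3,0,0,0],[12,-0.5,0,-4,0,0,0],[12,-0.5,0,-5,0,0,0],[12,-0.5,0,-5,0,0,0],[12,-0.5,0,-5,0,0,0],[12,-0.5,0,-5,0,0,0],[12,-0.5,0,-5,0,0,0]]' 60
python3 - <<'E'
from h import *
s=read_camera("scene");o=get_obs();print(o["tool_pos"],o["tool_rot"],o["force"],o["grip_width"])
cv2.imwrite("pics/p12.png",cv2.resize(s["img"][160:260,180:280,::-1],(600,600),interpolation=cv2.INTER_CUBIC));save(s,"s12.png")
a=read_camera("scene");o=get_obs();print(o["tool_pos"],o["force"])
E
```

```text
time_s: 18.15
tool_pos: [0.5491, -0.1747, 0.1785]
tool_rot: [-180.0, -0.1, -5.1]
force: [-8.1, 2.1, 20.5]
grip_width: 0.0169
[ 0.54914473 -0.17466744  0.17844193] [-1.79989272e+02 -1.13255476e-01 -5.12444534e+00] [-7.20115549  1.53355727 21.4162892 ] 0.01670869340012106
[ 0.54916913 -0.17467503  0.17846306] [-7.64450599  0.86533356 20.35725701]
```

View pics/p12.png

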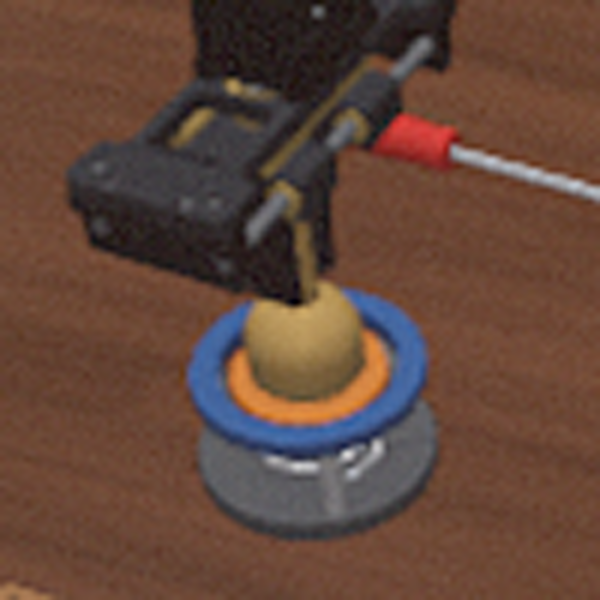

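View pics/s12.png

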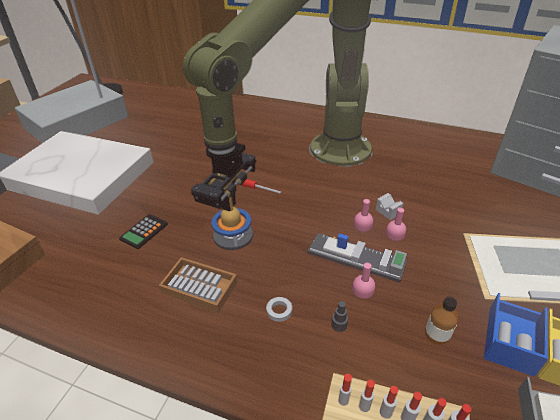

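The ring is at its bottom stop and the force is steady at about 20 N. The bystanders are where they were, so I'm handing in.

```bash
python3 -c "
from cell import *
print(sign_off());o=get_obs();print(o['tool_pos'],o['force'],o['time_s'])"
```

```text
the job is handed in; nothing more can be done
None
the job is handed in; nothing more can be done
```

I slid the jaw shut, seated the gauge upright in the cradle ring and handed the job in at about 18 s, still holding it pressed down. No verdict was reported.

- **Caliper:** I pinched the blue tab and slid the jaw about 39 mm until the brass gauge was squeezed between both jaws. The push reached 16–17 N with the anvil at the end of its give, and the gauge stayed firmly nipped for well over a second. The tab was then released with the jaw left shut.
- **Gauge:** I lifted it out by the stem, which the wrist force and the picture both showed. It went into the orange ring round body down.
- **Last checks:** The tool stood at 178.5 mm, the height worked out for the ring's bottom stop, about 4 mm below flush. Push was steady at 20–21 N down, with a side load of about 8 N on the wrist. In the picture the gauge stands upright, and nothing else on the bench looks moved.

No check failed. The ring's centre in the scene view differed from the top view by about 6 mm. I took this as the ring's side showing in that view and used the top view, and the seating bore that out. I could not read the state after handing in, because the interface closes then.

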